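# Set the gate receiver's range ring and test the remote

### The job

Turn the big outer ring of the gate receiver's double knob clockwise until you feel it come up against its soft end stop, and leave it resting there: press it on gently, do not force it, and do not disturb the small inner knob. Then press the yellow remote's rubber button fully down, let go, and leave everything else on the ledge where it is.

Things in the scene. Friction and masses are not known exactly. Their poses are not given: they have to be found in the camera images.
- receiver: Gate receiver: grey box with a white cover, 150 x 120 x 50 mm high (150 along its x), fixed on the ledge, placed and turned differently each time. Origin: centre of its underside; z up. The double knob stands on the middle of its cover, its axis vertical through the origin. The ring's end stop is inside the case, out of sight and not measured.
- dial_plate: Black scale plate, 90 mm across, on the cover (top 52 mm above the ledge). Origin on the knob axis, 50 mm up; directions as the receiver's. The ring meets the hidden stop with its pointer somewhere in the red arc (0.76 rad long), i.e. turned 0.72 to 1.48 rad clockwise from where its x axis agrees with the plate's. Force between ring and stop counts as force on this plate.
- range_ring: Outer ring (range): ribbed aluminium, 54 mm diameter, 20 mm high, grippable anywhere around. Origin: on the axis at its underside, 52.5 mm above the ledge (top 72.5 mm). z up; red pointer line on its -x side, so its yaw tells how far it is turned. Starts 0 to 0.35 rad clockwise (from above) of the plate's direction; must go on clockwise by 0.37 to 1.48 rad. Friction 0.12 N m.
- ring_grip (a point): Point on the knob axis at mid height of the outer ring (62.5 mm above the ledge).
- ring_pointer (a point): Outer end of the ring's red pointer line, on its top, 26 mm from the axis. The stop is a springy buffer on a lug 35 mm from the axis: past first touch the torque grows 6 N m per rad. Over 15 N at the lug (0.53 N m beyond the friction) is forcing it; 0.1 to 0.3 N m beyond friction is right. On release friction keeps the ring pressed to the stop unless it is turned back.
- delay_knob: The inner knob (delay): black, 24 mm diameter, 17 mm high, standing on top of the outer ring on the same axis but on its own shaft, with a white line on top. Origin: on the axis at its underside, 73 mm above the ledge (top at 90 mm). It turns very easily (0.008 N m) and must not be turned by as much as 0.2 rad.
- delay_mark (a point): Outer end of the inner knob's white line, at the rim of its top, 12 mm from the axis. It must stay within 2 mm of where it began.
- remote: Yellow plastic gate remote, 66 x 40 x 15 mm (66 along its x), 55 to 90 g, lying loose and flat on the ledge, button up. Origin: centre of its underside; z up.
- button_top (a point): Centre of the top of the remote's dark rubber button: 18 mm diameter, 12 mm from the remote's centre towards its +x end, its top 20 mm above the ledge (5 mm proud of the case).
- remote_button (a joint): Travel of the remote's button (m): 0 up, 0.003 fully down. It springs back; it starts to move at 1.5 N and is fully down at 4.5 N. More than 25 N is too hard.
- tiffin: Three-tier stainless tiffin carrier, 116 mm diameter, 200 mm high, standing loose. Origin: centre of its underside. Leave alone.
- jar: Squat glass jar with a steel screw lid, 84 mm diameter, 80 mm high, standing loose. Origin: centre of its underside. Leave alone.
- comb: Wooden comb 44 x 160 x 6 mm (160 along its y), lying loose. Origin: its middle, on the underside. Leave alone.
- carabiner: Aluminium carabiner 90 x 50 x 10 mm, lying loose. Origin: its middle, on the underside. Leave alone.
- padlock: Brass padlock, 67 x 45 x 22 mm, lying loose. Origin: under the middle of its brass body. Leave alone.
- torch: Red pocket torch, 131 mm long (along its x), 36 mm thick, lying loose. Origin: under its middle. Leave alone.
Mind the look-alikes: they are no part of the job. What is shaped like the remote but pink is not meant.

How it is judged:
By the outcome, as a careful person would: the job done as asked, in the order asked, and still so for the second after the job is handed in, with the robot touching nothing.
It also fails if it takes over 67 s, if anything falls off the work surface, if the arm or the gripper's body presses on something with over 40 N, if the wrist force passes 120 N, or if a joint passes its speed limit or range.

### The arm

A 6-joint arm with a two-finger parallel gripper is mounted at the origin on the work surface. World frame = base frame: x ahead of the robot, y to its left, z up, the work surface at z = 0. Lengths are in m, angles in rad, forces in N, time in s.
With the tool pointing down it reaches from about 0.35 to 0.85 m from the base axis. Payload 8.1 kg.
Tool frame: the origin (TCP) lies midway between the tips of the shut fingers; the grasp point (between the pads) lies 19 mm behind it; z points along the fingers, y is the direction in which the jaws open and shut (so a half turn about z gives the same grasp; the last joint's range is limited). The gripper opens to 93 mm and grips with 3 to 60 N. Pads are 15 mm wide; open, the fingers measure 128 mm over their backs; the gripper's body (75 mm by 188 mm) begins 65 mm behind the grasp point.
Start: joints at [-1.215, 0.13, 1.488, -0, 1.523, -0.085], TCP at [0.256, -0.543, 0.219] pointing down, gripper open.
Joint ranges: [-2.96, 2.96], [-0.89, 2.26], [0.02, 2.5], [-1.34, 4.48], [0, 2.73], [-2.66, 2.66]. Speed limits (rad/s): [2.39, 2.39, 2.79, 3.14, 3.14, 3.14].

### API

Orientations are given as a rotation vector (axis times angle).
In Python, from plant import robot, optics, ticket gives the robot as it stands.
- The arm moves only by the tool send_rows, never from a script. Its argument "targets" is a list of rows, each a list of 3 entries, a list of its own where there are three numbers: the opening, from -1 (shut) to 1 (fully open), then the shift along the tool's x, y, z in mm, then the turn about the tool's z in rad. A call has 1 to 12 rows; each row shifts and turns the commanded pose from where the row before left it, along the tool's axes as they then stand; what a row does not reach is not made up. A row lasts 1/10 s, in which the tool goes at most 50 mm and 8.59 degrees, less where a joint would pass 70% of its speed; a pose out of reach is approached as far as the arm can. A call with a gripper value outside its range is refused whole. The fingers move at their own pace and stop on an object; "newtons" is the grip in N (left out, the last holds). Time passes only in rows, so rows that do not move let the fingers close. It gives the time, the measured TCP pose, the force and the opening at its end, in the units of the state.
- robot.read_state(): the state, without advancing time (a new reading comes with each control period).
- optics.read_camera(name): name is "side" or "top"; returns a dict with "color" (384x512x3 uint8, red, green, blue), "K" (3x3 intrinsics, pixels), "k1" (the pictures are not rectified: a ray, as slopes to the right and down, at radius r is drawn at 1 + k1 r^2 times it, then the intrinsics apply), "position" and "orientation" of the camera in the world. Camera axes: x right, y up, looking along -z (the intrinsics and any distortion apply to the point x, -y, -z); pixel columns grow to the right and rows downward; lengths in m; the calibration is good to about 2 mm. A picture is of the moment at which its call begins. There is no depth.
- ticket.close_job(): hands the job in, once; it reports no verdict.
Trained networks look in the newest picture that a camera, given by its name, has taken for a name from the list of things; names that differ only in an ending like _2 or _b are one class to them, and where a whole thing is asked for, a point or a joint stands for the part that bears it (a point fixed in the world has none). Each returns a list of dicts, best first, with "confidence" (0 to 1); they miss things now and then, are a little off and sometimes report something else, mostly with a low value. They report only what shows in the picture. A call takes as long as a camera call. They do not tell look-alikes from the thing itself.
- optics.cut_out(camera, name): "region" (384x512 bool, what is visible of it) and "point" ([column, row] in pixels, amid what is visible of it).
The state is a dict: "t": time; "q": joint angles; "dq": joint speeds; "joint_torque": joint torques, N m; "tool_pos": TCP position; "orientation": TCP orientation; "force": force on the tool from outside, world axes, zero at the start; "wrist_torque": the same for the moment, N m; "opening": finger opening in m.
Only numpy, scipy, OpenCV 4.12 (cv2) and the standard library are available. Lean on these libraries where they do the work, as an engineer would, in place of code of your own. Each camera call takes 0.05 s, during which the arm holds its last target.

## Working session

There is one attempt and no reset: what is moved stays moved. The work goes in short steps, Python scripts to look and compute and a tool call to move; the robot and the scene stay as the last step left them, time stands still between calls to the robot, and variables do not carry over. Pictures are saved under pics/ and viewed, and the job is handed in when it is done.

Besides the shell and the picture viewer there is one more tool, called after "Call:" as name(argument=value, ...), one argument or row to a line, values as JSON. send_rows: Moves the arm, as the interface text tells. Its arguments: {"type":"object","properties":{"targets":{"type":"array","items":{"type":"array"}},"newtons":{"type":"number"}},"required":["targets"]}

```bash
ls; mkdir -p pics; python3 - <<'E'
from plant import robot, optics, ticket
import cv2
s=robot.read_state(); print(s)
for n in("side","top"):
    c=optics.read_camera(n); cv2.imwrite(f"pics/{n}0.png",c["color"][...,::-1]); print(n,c["K"].tolist(),c["k1"],c["position"],c["orientation"])
E
```

```text
pics
{'t': 0.0, 'q': array([-1.21539414e+00,  1.31151580e-01,  1.48926791e+00,  2.55174076e-05,
        1.52299997e+00, -8.54345735e-02]), 'dq': array([ 0.00093153,  0.00176108, -0.00017096,  0.00066743, -0.00074977,
       -0.00210603]), 'joint_torque': array([ 3.06842790e-03, -5.59850693e+01, -4.91750371e+01,  7.72718084e-02,
        3.56872589e-02, -1.35729683e-04]), 'tool_pos': array([ 0.25583051, -0.54210008,  0.21759942]), 'orientation': array([-3.06381582e+00, -6.86472781e-01,  3.46295242e-04]), 'force': array([-0.06800083, -0.52426523,  0.35958798]), 'wrist_torque': array([0.02274504, 0.01102194, 0.04534021]), 'opening': 0.09288143729104617}
side [[433.52241872200784, 0.0, 246.7118146436586], [0.0, 433.52241872200784, 185.1943814889681], [0.0, 0.0, 1.0]] 0.04654724117639933 [0.50314348 0.97412474 0.75229347] [ 0.03862646 -1.43953654 -2.72636541]
top [[464.8180560745398, 0.0, 259.2155196845664], [0.0, 464.8180560745398, 195.69979969932493], [0.0, 0.0, 1.0]] 0.04299994861589599 [0.27584051 0.01968825 1.37934752] [ 0.16865947 -0.16981969 -1.62962351]
```

View pics/side0.png

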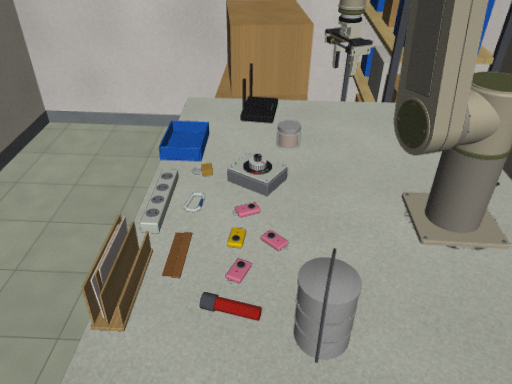

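View pics/top0.png

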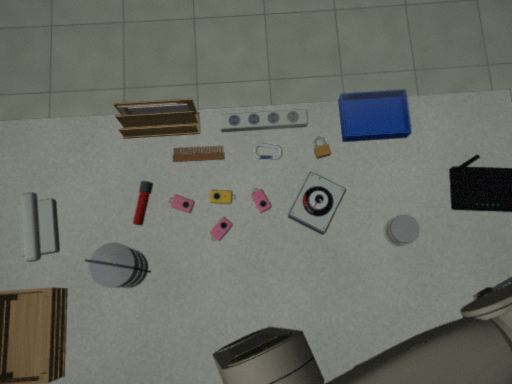

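Side view: the receiver is at about (258,172) and the yellow remote at (237,238). Top view: the receiver is at (318,202) and the remote at (221,196). Next I'll measure them.

```bash
cat > h.py <<'E'
import numpy as np,cv2
from scipy.spatial.transform import Rotation as R
from plant import robot, optics, ticket
F=np.diag([1.,-1,-1])
def proj(c,P):
    P=np.atleast_2d(P).astype(float); M=R.from_rotvec(c["orientation"]).as_matrix()
    p=((P-c["position"])@M)@F
    s=p[:,:2]/p[:,2:]; r2=(s**2).sum(1,keepdims=True); s=s*(1+c["k1"]*r2)
    return s*[c["K"][0,0],c["K"][1,1]]+c["K"][:2,2]
def back(c,uv,z):
    uv=np.atleast_2d(uv).astype(float)
    d=np.array([c["k1"],0,0,0]); s=cv2.undistortPoints(uv[:,None],c["K"],d)[:,0]
    M=R.from_rotvec(c["orientation"]).as_matrix()
    r=np.c_[s,np.ones(len(s))]@F@M.T
    return c["position"]+r*((z-c["position"][2])/r[:,2])[:,None]
def zoom(c,u,v,h,f,name):
    im=c["color"][v-h:v+h,u-h:u+h,::-1]
    cv2.imwrite(name,cv2.resize(im,None,fx=f,fy=f,interpolation=cv2.INTER_CUBIC))
E
python3 - <<'E'
from h import *
out=[]
for n,(a,b) in dict(side=((258,170),(237,238)),top=((318,202),(221,196))).items():
    c=optics.read_camera(n)
    zoom(c,*a,36,8,f"pics/{n}_rec.png"); zoom(c,*b,20,14,f"pics/{n}_rem.png")
    for nm,z in (("range_ring",.0625),("delay_knob",.085),("dial_plate",.052),("receiver",.03),("remote",.008),("button_top",.019)):
        for d in optics.cut_out(n,nm)[:5]:
            print(n,nm,round(d["confidence"],2),np.round(d["point"],1),d["region"].sum(),np.round(back(c,d["point"],z)[0],4))
E
```

```text
side range_ring 0.64 [254.9 162.6] 166 [ 0.5463 -0.1576  0.0625]
side delay_knob 0.53 [252.6 155.4] 48 [ 0.5538 -0.162   0.085 ]
side dial_plate 0.53 [259.4 171.4] 158 [ 0.531  -0.1251  0.052 ]
side receiver 0.94 [253.1 174.4] 1690 [ 0.5505 -0.1412  0.03  ]
side remote 0.75 [236.4 239.9] 362 [0.5789 0.1369 0.008 ]
side remote 0.66 [239.7 270.1] 369 [0.5623 0.2426 0.008 ]
side remote 0.62 [244.4 210.2] 275 [0.5668 0.0112 0.008 ]
side remote 0.59 [276.1 239.8] 343 [0.4772 0.1295 0.008 ]
side button_top 0.51 [256.2 156.6] 57 [ 0.5465 -0.2674  0.019 ]
top dial_plate 0.84 [310.  206.7] 394 [ 0.5212 -0.1358  0.052 ]
top receiver 0.59 [315.4 206.5] 2142 [ 0.5248 -0.1543  0.03  ]
top remote 0.72 [183.8 199.8] 277 [0.5755 0.2364 0.008 ]
top remote 0.69 [221.5 231.6] 317 [0.4717 0.1277 0.008 ]
top remote 0.64 [221.3 195.7] 298 [0.5807 0.1231 0.008 ]
top remote 0.6 [261.1 201.6] 307 [0.5546 0.0044 0.008 ]
top button_top 0.18 [317.3 204.7] 227 [ 0.5319 -0.1618  0.019 ]
```

```bash
cd pics; python3 -c "
import cv2,numpy as np
a=[cv2.resize(cv2.imread(f),(580,580)) for f in ('side_rec.png','top_rec.png','side_rem.png','top_rem.png')]
cv2.imwrite('m1.png',cv2.resize(a[0],(576,576)));cv2.imwrite('m2.png',cv2.resize(a[1],(576,576)));cv2.imwrite('m3.png',cv2.resize(np.hstack(a[2:]),(800,400)))"
```

```text
(no output)
```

View pics/m1.png

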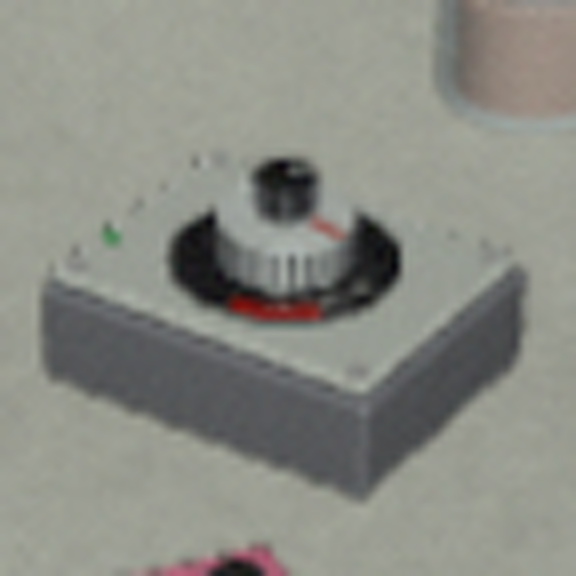

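View pics/m2.png

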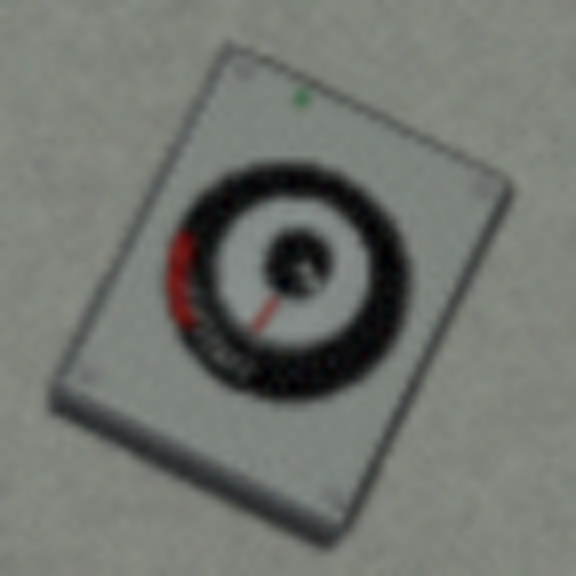

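View pics/m3.png

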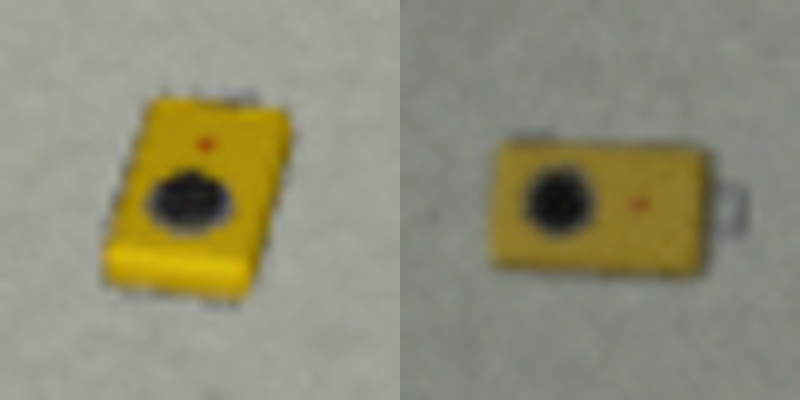

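```bash
cat > m.py <<'E'
from h import *
T=optics.read_camera("top");S=optics.read_camera("side")
t=lambda *p:np.array([[ (x+.5)/8-.5+282,(y+.5)/8-.5+166] for x,y in p])
s=lambda *p:np.array([[ (x+.5)/8-.5+222,(y+.5)/8-.5+134] for x,y in p])
C=back(T,t((228,43),(513,184),(343,530),(53,392)),.05)
print("top corners",C.round(4).tolist(),C.mean(0)); 
for i in range(4): d=C[(i+1)%4]-C[i]; print(np.hypot(*d[:2]),np.degrees(np.arctan2(d[1],d[0])))
print("top ring",back(T,t((295,272)),.0725),"dial",back(T,t((290,282)),.052),"knob",back(T,t((299,264)),.09), "ptr",back(T,t((256,328)),.0725))
print("side corners",back(S,s((55,268),(368,388),(525,268)),.05).round(4).tolist())
print("side dial",back(S,s((286,262)),.052),"knob",back(S,s((286,170)),.09),"ring",back(S,s((287,212)),.0725),"ptr",back(S,s((343,238)),.0725))
print("button T",back(T,[[216.3,195.6]],.02),"S",back(S,[[235.5,237.4]],.02))
c4=back(T,np.array([[500,143],[710,147],[703,275],[490,268]])*.1-[40,0]+[200.5,175.5],.015); print(c4.round(4).tolist(),c4.mean(0))
c4=back(S,np.array([[150,97],[292,108],[252,275],[108,248]])*.1+[216.5,217.5],.015); print(c4.round(4).tolist(),c4.mean(0))
E
python3 m.py
```

```text
top corners [[0.6288, -0.1456, 0.05], [0.5685, -0.2448, 0.05], [0.4457, -0.1708, 0.05], [0.5026, -0.0709, 0.05]] [ 0.53639259 -0.15805004  0.05      ]
0.11604056169463527 -121.2718211419972
0.14345681958398193 148.93726853507926
0.11494766022946006 60.313788802041316
0.14664593360308414 -30.623062896017288
top ring [[ 0.53654695 -0.1592947   0.0725    ]] dial [[ 0.53705489 -0.15994933  0.052     ]] knob [[ 0.53584194 -0.15857263  0.09      ]] ptr [[ 0.51710915 -0.14353869  0.0725    ]]
side corners [[0.6265, -0.1461, 0.05], [0.5052, -0.0724, 0.05], [0.4472, -0.1589, 0.05]]
side dial [[ 0.53850545 -0.15356828  0.052     ]] knob [[ 0.53941901 -0.15803027  0.09      ]] ring [[ 0.53864078 -0.1565026   0.0725    ]] ptr [[ 0.51686533 -0.13911663  0.0725    ]]
button T [[0.57931719 0.13715755 0.02      ]] S [[0.58075457 0.14109565 0.02      ]]
[[0.5995, 0.1542, 0.015], [0.594, 0.0912, 0.015], [0.5549, 0.0953, 0.015], [0.5613, 0.1588, 0.015]] [0.57741324 0.1248746  0.015     ]
[[0.5952, 0.0958, 0.015], [0.5576, 0.0977, 0.015], [0.5634, 0.1629, 0.015], [0.6004, 0.1554, 0.015]] [0.57913164 0.12792396 0.015     ]
```

Knob axis is at about (0.537,-0.158). The ring is about 0.16 rad clockwise of the plate, and the button is at about (0.580,0.139). Moving above the knob.

Call:
send_rows(
  targets=[
    [1,[35,-19,0],0],
    [1,[35,-19,0],0],
    [1,[35,-19,0],0],
    [1,[35,-19,0],0],
    [1,[35,-19,0],0],
    [1,[35,-19,0],0],
    [1,[35,-19,0],0],
    [1,[35,-19,0],0],
    [1,[35,-19,0],0],
    [1,[35,-19,0],0],
    [1,[35,-19,0],0],
    [1,[33,0,0],0],
  ],
  newtons=25,
)

```text
t: 2.1
tool_pos: [0.5456, -0.1726, 0.219]
orientation: [-3.065, -0.689, -0.001]
force: [0.9, -1.0, 0.5]
opening: 0.0929
```

Call:
send_rows(
  targets=[
    [1,[0,0,0],-0.14],
    [1,[0,0,0],-0.14],
    [1,[0,0,0],-0.14],
    [1,[0,0,0],-0.14],
    [1,[0,0,0],-0.14],
    [1,[0,0,0],-0.14],
    [1,[0,0,0],0],
    [1,[0,0,0],0],
  ],
)

```text
t: 2.9
tool_pos: [0.5449, -0.1753, 0.2187]
orientation: [2.523, 1.872, 0.0]
force: [-0.5, 0.1, 0.1]
opening: 0.0932
```

```bash
cat > st.py <<'E'
from h import *
import sys
s=robot.read_state(); Rm=R.from_rotvec(s["orientation"]).as_matrix()
print("t",s["t"],"pos",s["tool_pos"].round(4),"yaw",np.arctan2(Rm[1,0],Rm[0,0]).round(4),"z",Rm[:,2].round(4),"q6",s["q"][5].round(3),"F",s["force"].round(2),"M",s["wrist_torque"].round(3),"op",round(s["opening"],4))
if len(sys.argv)>3:
    print("tool shift mm",(Rm.T@(np.array(sys.argv[1:4],float)-s["tool_pos"])*1000).round(1))
E
python3 st.py 0.537 -0.158 0.13
```

```text
t 2.9 pos [ 0.5449 -0.1753  0.2187] yaw 1.2766 z [ 1.e-04 -0.e+00 -1.e+00] q6 -0.107 F [-0.46  0.1   0.14] M [-0.1   -0.081  0.022] op 0.0932
tool shift mm [ 14.2 -12.6  88.7]
```

Call:
send_rows(
  targets=[
    [1,[7,-6,30],0],
    [1,[7,-6,30],0],
    [1,[0,0,20],0],
    [1,[0,0,0],0],
    [1,[0,0,0],0],
  ],
)

```text
t: 3.4
tool_pos: [0.5374, -0.1585, 0.139]
orientation: [-2.521, -1.874, 0.0]
force: [0.4, -0.0, -0.4]
opening: 0.0929
```

```bash
python3 st.py 0.537 -0.158 0.056;  python3 - <<'E'
from h import *
c=optics.read_camera("side"); zoom(c,258,150,40,7,"pics/s1.png")
for p in ([.537,-.158,.13],[.537,-.158,.09],[.537,-.158,.0725]): print((proj(c,p)-[218,110])*7)
c=optics.read_camera("top"); zoom(c,318,202,50,7,"pics/t1.png")
s=[robot.read_state() for _ in range(3)]; print([x["wrist_torque"].round(3).tolist() for x in s],[x["tool_pos"].round(4).tolist() for x in s])
E
```

```text
t 3.4 pos [ 0.5374 -0.1585  0.139 ] yaw 1.2788 z [-3.e-04  1.e-04 -1.e+00] q6 -0.086 F [ 0.38 -0.04 -0.43] M [-0.012 -0.07   0.016] op 0.0929
tool shift mm [ 0.3 -0.5 83. ]
[[282.68756122 232.16911129]]
[[280.79224739 313.92618531]]
[[279.98531298 348.800703  ]]
[[-0.005, -0.094, -0.016], [-0.005, -0.094, -0.016], [-0.005, -0.094, -0.016]] [[0.5385, -0.159, 0.1406], [0.5385, -0.159, 0.1406], [0.5385, -0.159, 0.1406]]
```

View pics/s1.png

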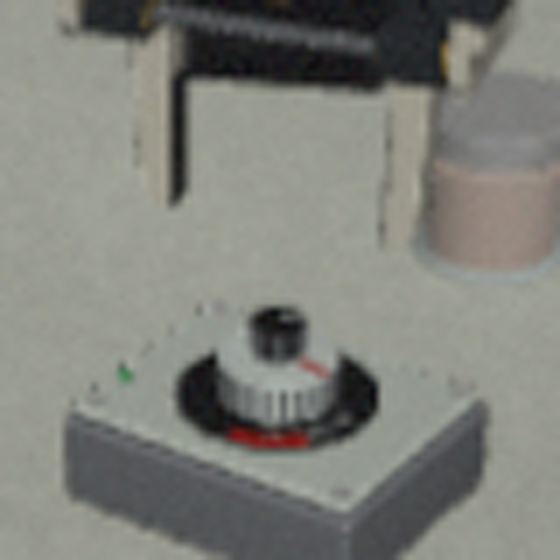

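View pics/t1.png

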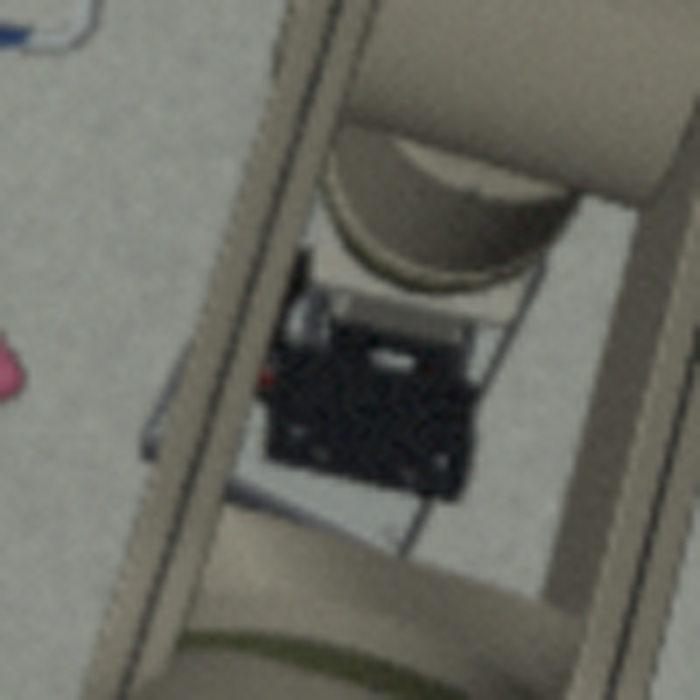

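Side view: the fingers straddle the knob evenly, tips at (178,200) and (395,245) with the knob at (279,312), which matches the projection. Descending.

Call:
send_rows(
  targets=[
    [1,[0,0,25],0],
    [1,[0,0,25],0],
    [1,[0,0,16],0],
    [1,[0,0,10],0],
    [1,[0,0,6],0],
    [1,[0,0,0],0],
    [1,[0,0,0],0],
  ],
)

```text
t: 4.2
tool_pos: [0.5381, -0.1587, 0.0576]
orientation: [2.518, 1.876, 0.001]
force: [0.1, 0.6, 1.0]
opening: 0.0932
```

```bash
python3 st.py 0.537 -0.158 0.056;  python3 - <<'E'
from h import *
c=optics.read_camera("side"); zoom(c,258,150,40,7,"pics/s2.png")
E
```

```text
t 4.2 pos [ 0.5381 -0.1587  0.0576] yaw 1.2807 z [ 1.2e-03 -5.0e-04 -1.0e+00] q6 -0.088 F [0.11 0.61 1.04] M [-0.005 -0.064 -0.002] op 0.0932
tool shift mm [ 0.4 -1.2  1.6]
```

View pics/s2.png

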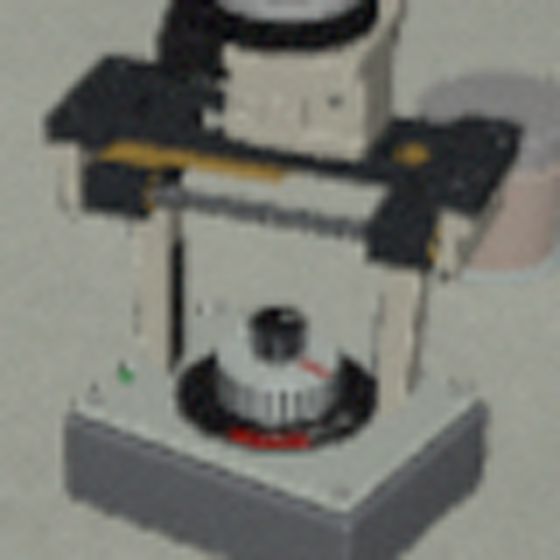

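The fingers are either side of the ring and clear of the cover. Closing gently.

Call:
send_rows(
  targets=[
    [-1,[0,0,0],0],
    [-1,[0,0,0],0],
    [-1,[0,0,0],0],
    [-1,[0,0,0],0],
    [-1,[0,0,0],0],
    [-1,[0,0,0],0],
    [-1,[0,0,0],0],
    [-1,[0,0,0],0],
  ],
  newtons=10,
)

```text
t: 5.05
tool_pos: [0.5386, -0.1588, 0.0571]
orientation: [2.518, 1.876, 0.002]
force: [5.2, -1.4, -3.1]
opening: 0.0537
```

```bash
python3 st.py 0.537 -0.158 0.056
```

```text
t 5.05 pos [ 0.5386 -0.1588  0.0571] yaw 1.2807 z [ 2.5e-03 -8.0e-04 -1.0e+00] q6 -0.088 F [ 5.22 -1.35 -3.07] M [-0.292 -0.946 -0.043] op 0.0537
tool shift mm [ 0.3 -1.7  1.1]
```

Call:
send_rows(
  targets=[
    [-1,[0,0.5,0],0],
    [-1,[0,0.5,0],0],
    [-1,[0,0,0],0],
  ],
  newtons=25,
)

```text
t: 5.35
tool_pos: [0.5387, -0.1588, 0.0571]
orientation: [2.519, 1.877, 0.0]
force: [1.0, -0.6, 3.6]
opening: 0.0533
```

```bash
python3 st.py 0.537 -0.158 0.056
```

```text
t 5.35 pos [ 0.5387 -0.1588  0.0571] yaw 1.2808 z [ 5.e-04 -2.e-04 -1.e+00] q6 -0.088 F [ 0.98 -0.65  3.58] M [-0.079 -0.269 -0.086] op 0.0533
tool shift mm [ 0.3 -1.8  1.1]
```

Call:
send_rows(
  targets=[
    [-1,[0,0,0],0.03],
    [-1,[0,0,0],0.03],
    [-1,[0,0,0],0.03],
    [-1,[0,0,0],0.03],
    [-1,[0,0,0],0.03],
  ],
)

```text
t: 5.85
tool_pos: [0.5388, -0.1589, 0.057]
orientation: [2.653, 1.681, 0.001]
force: [2.2, -1.0, 2.2]
opening: 0.0536
```

```bash
python3 st.py 0.537 -0.158 0.056
```

```text
t 5.85 pos [ 0.5388 -0.1589  0.057 ] yaw 1.1298 z [ 9.e-04 -5.e-04 -1.e+00] q6 0.063 F [ 2.19 -0.97  2.23] M [-0.174 -0.452  0.108] op 0.0536
tool shift mm [ 0. -2.  1.]
```

Call:
send_rows(
  targets=[
    [-1,[0,0,0],0.03],
    [-1,[0,0,0],0.03],
    [-1,[0,0,0],0.03],
    [-1,[0,0,0],0.03],
  ],
)

```text
t: 6.25
tool_pos: [0.539, -0.159, 0.0571]
orientation: [2.749, 1.519, 0.001]
force: [2.7, -1.4, 1.4]
opening: 0.0534
```

```bash
python3 st.py 0.537 -0.158 0.056; python3 - <<'E'
from h import *
c=optics.read_camera("side"); zoom(c,258,165,30,10,"pics/s3.png")
E
```

```text
t 6.25 pos [ 0.539  -0.159   0.0571] yaw 1.0098 z [ 1.4e-03 -6.0e-04 -1.0e+00] q6 0.183 F [ 2.69 -1.37  1.44] M [-0.206 -0.612  0.132] op 0.0534
tool shift mm [-0.2 -2.2  1.1]
```

View pics/s3.png

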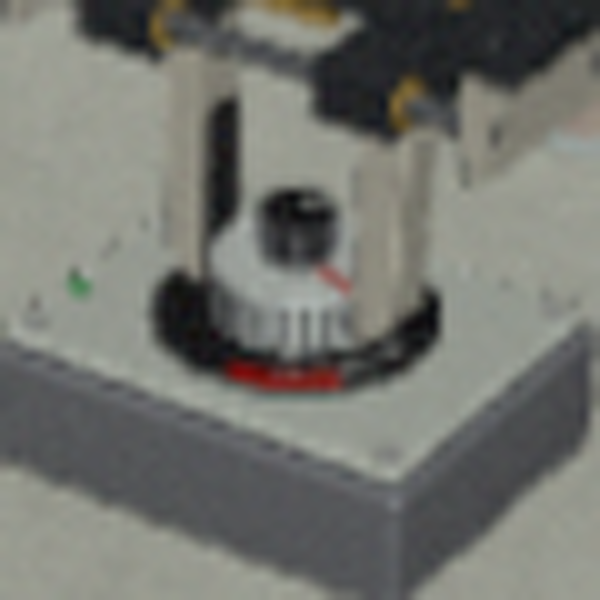

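Measured Mz is 0.11–0.13 N m, the stated ring friction, and the pointer has moved. Continuing in small steps.

Call:
send_rows(
  targets=[
    [-1,[0,0,0],0.03],
    [-1,[0,0,0],0.03],
    [-1,[0,0,0],0.03],
  ],
)

```text
t: 6.6
tool_pos: [0.5391, -0.159, 0.0571]
orientation: [2.814, 1.395, 0.002]
force: [3.0, -1.5, 0.4]
opening: 0.0534
```

```bash
python3 st.py
```

```text
t 6.6 pos [ 0.5391 -0.159   0.0571] yaw 0.9204 z [ 1.5e-03 -7.0e-04 -1.0e+00] q6 0.272 F [ 2.97 -1.52  0.44] M [-0.319 -0.754  0.12 ] op 0.0534
```

Call:
send_rows(
  targets=[
    [-1,[0,0,0],0.02],
    [-1,[0,0,0],0.02],
  ],
)

```text
t: 6.8
tool_pos: [0.5391, -0.1591, 0.0571]
orientation: [2.841, 1.338, 0.002]
force: [5.5, -1.8, 0.9]
opening: 0.0536
```

```bash
python3 st.py
```

```text
t 6.8 pos [ 0.5391 -0.1591  0.0571] yaw 0.8805 z [ 1.6e-03 -8.0e-04 -1.0e+00] q6 0.312 F [ 5.49 -1.82  0.85] M [-0.412 -0.931  0.082] op 0.0536
```

Call:
send_rows(
  targets=[
    [-1,[0,0,0],0.02],
    [-1,[0,0,0],0.02],
  ],
)

```text
t: 7.0
tool_pos: [0.5392, -0.1591, 0.0571]
orientation: [2.867, 1.281, 0.002]
force: [6.2, -3.0, 0.3]
opening: 0.0533
```

```bash
python3 st.py
```

```text
t 7.0 pos [ 0.5392 -0.1591  0.0571] yaw 0.8405 z [ 1.8e-03 -9.0e-04 -1.0e+00] q6 0.352 F [ 6.2  -3.01  0.3 ] M [-0.361 -0.93   0.134] op 0.0533
```

Call:
send_rows(
  targets=[
    [-1,[0.2,0.6,0],0.02],
    [-1,[0.2,0.6,0],0.02],
  ],
  newtons=15,
)

```text
t: 7.2
tool_pos: [0.5393, -0.1592, 0.057]
orientation: [-2.893, -1.223, 0.001]
force: [-2.8, 0.2, 7.9]
opening: 0.0533
```

```bash
python3 st.py;python3 - <<'E'
from h import *
c=optics.read_camera("side"); zoom(c,258,165,30,10,"pics/s4.png")
E
```

```text
t 7.2 pos [ 0.5393 -0.1592  0.057 ] yaw 0.8 z [-7.e-04  1.e-04 -1.e+00] q6 0.393 F [-2.82  0.23  7.9 ] M [0.08  0.323 0.099] op 0.0533
```

View pics/s4.png

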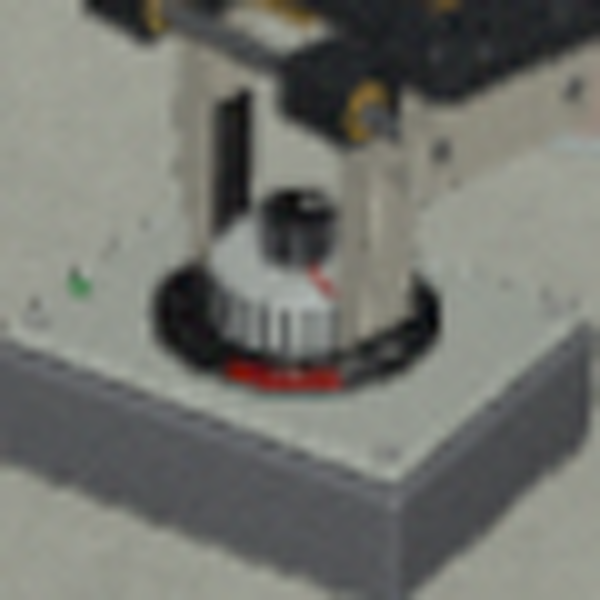

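Call:
send_rows(
  targets=[
    [-1,[0,0,-0.5],0.015],
    [-1,[0,0,0],0.015],
    [-1,[0,0,0],0],
  ],
)

```text
t: 7.55
tool_pos: [0.5393, -0.1592, 0.057]
orientation: [-2.911, -1.18, 0.001]
force: [0.3, -1.1, 2.8]
opening: 0.0534
```

```bash
python3 st.py
```

```text
t 7.55 pos [ 0.5393 -0.1592  0.057 ] yaw 0.77 z [-5.e-04  1.e-04 -1.e+00] q6 0.423 F [ 0.29 -1.14  2.78] M [-0.167 -0.104 -0.056] op 0.0534
```

Call:
send_rows(
  targets=[
    [-1,[0,0,0],0.015],
    [-1,[0,0,0],0.015],
  ],
)

```text
t: 7.75
tool_pos: [0.5393, -0.1592, 0.057]
orientation: [-2.929, -1.135, 0.001]
force: [-0.4, -1.0, 3.0]
opening: 0.0537
```

```bash
python3 st.py
```

```text
t 7.75 pos [ 0.5393 -0.1592  0.057 ] yaw 0.7396 z [-5.e-04  1.e-04 -1.e+00] q6 0.453 F [-0.37 -1.05  2.99] M [-0.286 -0.066  0.154] op 0.0537
```

Call:
send_rows(
  targets=[
    [-1,[0,0,0],0.015],
    [-1,[0,0,0],0.015],
  ],
)

```text
t: 7.95
tool_pos: [0.5393, -0.1593, 0.057]
orientation: [-2.946, -1.091, 0.001]
force: [-0.4, -1.6, 2.8]
opening: 0.0538
```

```bash
python3 st.py
```

```text
t 7.95 pos [ 0.5393 -0.1593  0.057 ] yaw 0.7095 z [-4.e-04 -0.e+00 -1.e+00] q6 0.483 F [-0.4  -1.59  2.8 ] M [-0.282  0.008  0.133] op 0.0538
```

Call:
send_rows(
  targets=[
    [-1,[0,0,0],0.015],
    [-1,[0,0,0],0.015],
  ],
)

```text
t: 8.15
tool_pos: [0.5394, -0.1593, 0.0571]
orientation: [-2.962, -1.047, 0.0]
force: [0.8, -2.6, 2.2]
opening: 0.0539
```

```bash
python3 st.py
```

```text
t 8.15 pos [ 0.5394 -0.1593  0.0571] yaw 0.6795 z [-3.e-04 -0.e+00 -1.e+00] q6 0.513 F [ 0.79 -2.64  2.21] M [-0.301  0.037  0.089] op 0.0539
```

Call:
send_rows(
  targets=[
    [-1,[0,0,0],0.015],
    [-1,[0,0,0],0.015],
  ],
)

```text
t: 8.35
tool_pos: [0.5394, -0.1593, 0.0571]
orientation: [2.977, 1.002, -0.0]
force: [-0.8, -2.5, 2.8]
opening: 0.0537
```

```bash
python3 st.py
```

```text
t 8.35 pos [ 0.5394 -0.1593  0.0571] yaw 0.6495 z [-2.e-04 -1.e-04 -1.e+00] q6 0.543 F [-0.83 -2.54  2.8 ] M [-0.384  0.007  0.109] op 0.0537
```

Call:
send_rows(
  targets=[
    [-1,[0,0,0],0.015],
    [-1,[0,0,0],0.015],
  ],
)

```text
t: 8.55
tool_pos: [0.5394, -0.1593, 0.0571]
orientation: [2.992, 0.958, -0.0]
force: [0.8, -2.6, 0.8]
opening: 0.0537
```

```bash
python3 st.py
```

```text
t 8.55 pos [ 0.5394 -0.1593  0.0571] yaw 0.6195 z [-1.e-04 -1.e-04 -1.e+00] q6 0.573 F [ 0.79 -2.57  0.76] M [-0.52   0.008  0.155] op 0.0537
```

Call:
send_rows(
  targets=[
    [-1,[0,0.3,0],0.015],
    [-1,[0,0,0],0.015],
  ],
)

```text
t: 8.75
tool_pos: [0.5395, -0.1594, 0.0571]
orientation: [-3.006, -0.913, 0.001]
force: [-1.4, -1.2, 2.8]
opening: 0.0537
```

```bash
python3 st.py
```

```text
t 8.75 pos [ 0.5395 -0.1594  0.0571] yaw 0.5895 z [-5.e-04  2.e-04 -1.e+00] q6 0.603 F [-1.35 -1.17  2.77] M [-0.387  0.263  0.14 ] op 0.0537
```

Call:
send_rows(
  targets=[
    [-1,[0,0,0],0.015],
    [-1,[0,0,0],0.015],
  ],
)

```text
t: 8.95
tool_pos: [0.5395, -0.1594, 0.057]
orientation: [-3.019, -0.867, 0.001]
force: [-2.3, -1.3, 2.5]
opening: 0.0533
```

```bash
python3 st.py
```

```text
t 8.95 pos [ 0.5395 -0.1594  0.057 ] yaw 0.5595 z [-4.e-04  1.e-04 -1.e+00] q6 0.633 F [-2.29 -1.34  2.48] M [-0.387  0.29   0.084] op 0.0533
```

Call:
send_rows(
  targets=[
    [-1,[0,0,0],0.015],
    [-1,[0,0,0],0.015],
  ],
)

```text
t: 9.15
tool_pos: [0.5395, -0.1595, 0.057]
orientation: [-3.032, -0.822, 0.001]
force: [-2.1, -1.6, 2.5]
opening: 0.0533
```

```bash
python3 st.py
```

```text
t 9.15 pos [ 0.5395 -0.1595  0.057 ] yaw 0.5296 z [-4.e-04  0.e+00 -1.e+00] q6 0.663 F [-2.07 -1.62  2.5 ] M [-0.434  0.361  0.156] op 0.0533
```

Call:
send_rows(
  targets=[
    [-1,[0,0,0],0.015],
    [-1,[0,0,0],0.015],
  ],
)

```text
t: 9.35
tool_pos: [0.5396, -0.1595, 0.0571]
orientation: [-3.044, -0.777, 0.0]
force: [-2.8, -2.6, 2.7]
opening: 0.0536
```

```bash
python3 st.py;python3 - <<'E'
from h import *
c=optics.read_camera("side"); zoom(c,258,165,30,10,"pics/s5.png")
E
```

```text
t 9.35 pos [ 0.5396 -0.1595  0.0571] yaw 0.4996 z [-3.e-04 -0.e+00 -1.e+00] q6 0.693 F [-2.78 -2.55  2.7 ] M [-0.458  0.418  0.158] op 0.0536
```

View pics/s5.png

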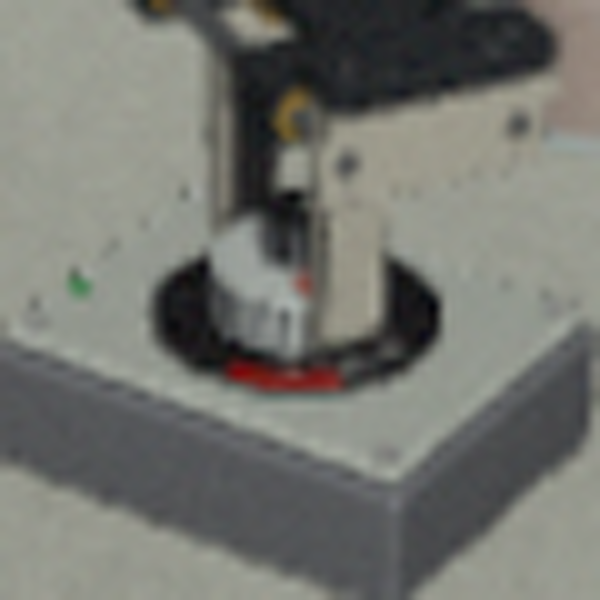

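Call:
send_rows(
  targets=[
    [-1,[-0.4,0,0],0.015],
    [-1,[0,0,0],0.015],
  ],
)

```text
t: 9.6
tool_pos: [0.5395, -0.1595, 0.0571]
orientation: [-3.055, -0.731, -0.001]
force: [0.1, -1.4, 0.3]
opening: 0.0538
```

```bash
python3 st.py
```

```text
t 9.6 pos [ 0.5395 -0.1595  0.0571] yaw 0.4696 z [ 5.e-04  2.e-04 -1.e+00] q6 0.722 F [ 0.14 -1.36  0.34] M [-0.295 -0.039  0.082] op 0.0538
```

Call:
send_rows(
  targets=[
    [-1,[0,0,0],0.015],
    [-1,[0,0,0],0.015],
  ],
)

```text
t: 9.8
tool_pos: [0.5395, -0.1596, 0.0571]
orientation: [3.066, 0.685, 0.001]
force: [1.4, -2.2, -1.4]
opening: 0.0538
```

```bash
python3 st.py
```

```text
t 9.8 pos [ 0.5395 -0.1596  0.0571] yaw 0.4395 z [ 4.e-04  1.e-04 -1.e+00] q6 0.752 F [ 1.39 -2.23 -1.39] M [-0.331 -0.201  0.173] op 0.0538
```

Call:
send_rows(
  targets=[
    [-1,[0,0,0],0.015],
    [-1,[0,0,0],0.015],
  ],
)

```text
t: 10.0
tool_pos: [0.5395, -0.1596, 0.0571]
orientation: [3.076, 0.639, 0.001]
force: [2.0, -1.9, -1.8]
opening: 0.0537
```

```bash
python3 st.py
```

```text
t 10.0 pos [ 0.5395 -0.1596  0.0571] yaw 0.4096 z [ 4.e-04 -0.e+00 -1.e+00] q6 0.782 F [ 1.97 -1.91 -1.81] M [-0.313 -0.372  0.091] op 0.0537
```

Call:
send_rows(
  targets=[
    [-1,[0,0,0],0.015],
    [-1,[0,0,0],0.015],
  ],
)

```text
t: 10.2
tool_pos: [0.5395, -0.1597, 0.0571]
orientation: [3.085, 0.593, 0.001]
force: [2.7, -2.4, -2.0]
opening: 0.0535
```

```bash
python3 st.py
```

```text
t 10.2 pos [ 0.5395 -0.1597  0.0571] yaw 0.3796 z [ 5.e-04 -1.e-04 -1.e+00] q6 0.812 F [ 2.69 -2.4  -1.99] M [-0.302 -0.579  0.084] op 0.0535
```

Call:
send_rows(
  targets=[
    [-1,[0,0.4,0],0.015],
    [-1,[0,0,0],0.015],
  ],
)

```text
t: 10.4
tool_pos: [0.5396, -0.1598, 0.0571]
orientation: [-3.093, -0.546, -0.0]
force: [3.4, 0.9, -2.3]
opening: 0.0537
```

```bash
python3 st.py
```

```text
t 10.4 pos [ 0.5396 -0.1598  0.0571] yaw 0.3496 z [ 1.e-04  5.e-04 -1.e+00] q6 0.842 F [ 3.39  0.95 -2.33] M [ 0.006 -0.564  0.105] op 0.0537
```

Call:
send_rows(
  targets=[
    [-1,[0.2,0,0],0.015],
    [-1,[0,0,0],0.015],
  ],
)

```text
t: 10.6
tool_pos: [0.5396, -0.1598, 0.0571]
orientation: [-3.101, -0.5, 0.0]
force: [2.1, 0.3, -0.8]
opening: 0.0538
```

```bash
python3 st.py
```

```text
t 10.6 pos [ 0.5396 -0.1598  0.0571] yaw 0.3196 z [-2.e-04  2.e-04 -1.e+00] q6 0.872 F [ 2.05  0.3  -0.81] M [ 0.018 -0.365  0.091] op 0.0538
```

Call:
send_rows(
  targets=[
    [-1,[0,0,0],0.015],
    [-1,[0,0,0],0.015],
  ],
)

```text
t: 10.8
tool_pos: [0.5396, -0.1598, 0.0571]
orientation: [-3.108, -0.453, 0.0]
force: [2.1, 0.9, -1.9]
opening: 0.0538
```

```bash
python3 st.py
```

```text
t 10.8 pos [ 0.5396 -0.1598  0.0571] yaw 0.2896 z [-2.e-04  2.e-04 -1.e+00] q6 0.902 F [ 2.13  0.94 -1.85] M [ 0.116 -0.372  0.095] op 0.0538
```

Call:
send_rows(
  targets=[
    [-1,[0,0,0],0.015],
    [-1,[0,0,0],0.015],
  ],
)

```text
t: 11.0
tool_pos: [0.5396, -0.1599, 0.0571]
orientation: [-3.115, -0.407, 0.0]
force: [1.7, 1.3, -1.7]
opening: 0.0536
```

```bash
python3 st.py
```

```text
t 11.0 pos [ 0.5396 -0.1599  0.0571] yaw 0.2596 z [-2.e-04  2.e-04 -1.e+00] q6 0.932 F [ 1.74  1.33 -1.75] M [ 0.172 -0.288  0.075] op 0.0536
```

Call:
send_rows(
  targets=[
    [-1,[0,0,0],0.015],
    [-1,[0,0,0],0.015],
  ],
)

```text
t: 11.2
tool_pos: [0.5396, -0.1599, 0.0571]
orientation: [-3.121, -0.36, 0.0]
force: [1.7, 0.5, -3.1]
opening: 0.0534
```

```bash
python3 st.py;python3 - <<'E'
from h import *
c=optics.read_camera("side"); zoom(c,258,165,30,10,"pics/s6.png")
E
```

```text
t 11.2 pos [ 0.5396 -0.1599  0.0571] yaw 0.2296 z [-2.e-04  1.e-04 -1.e+00] q6 0.962 F [ 1.69  0.48 -3.13] M [ 0.12  -0.315  0.12 ] op 0.0534
```

View pics/s6.png

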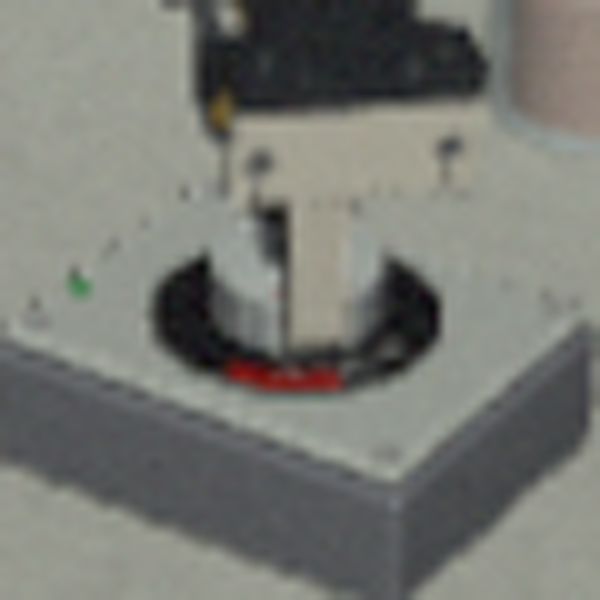

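The finger now hides the pointer, as expected if the ring is following. Torque is still plain friction, so I'll go on.

Call:
send_rows(
  targets=[
    [-1,[0,0,0],0.015],
    [-1,[0,0,0],0.015],
  ],
)

```text
t: 11.45
tool_pos: [0.5396, -0.1599, 0.0571]
orientation: [-3.126, -0.313, 0.0]
force: [1.8, 0.8, -2.0]
opening: 0.054
```

```bash
python3 st.py
```

```text
t 11.45 pos [ 0.5396 -0.1599  0.0571] yaw 0.1996 z [-1.e-04  1.e-04 -1.e+00] q6 0.992 F [ 1.79  0.78 -1.96] M [ 0.06  -0.323  0.105] op 0.054
```

Call:
send_rows(
  targets=[
    [-1,[0,0,0],0.015],
    [-1,[0,0,0],0.015],
  ],
)

```text
t: 11.65
tool_pos: [0.5396, -0.16, 0.0571]
orientation: [3.13, 0.266, -0.0]
force: [1.9, -0.5, -1.9]
opening: 0.0537
```

```bash
python3 st.py
```

```text
t 11.65 pos [ 0.5396 -0.16    0.0571] yaw 0.1695 z [-1.e-04 -0.e+00 -1.e+00] q6 1.022 F [ 1.9  -0.47 -1.87] M [ 0.074 -0.359  0.136] op 0.0537
```

Call:
send_rows(
  targets=[
    [-1,[0,0,0],0.015],
    [-1,[0,0,0],0.015],
  ],
)

```text
t: 11.85
tool_pos: [0.5396, -0.16, 0.0571]
orientation: [3.134, 0.219, -0.0]
force: [1.6, -0.9, -1.7]
opening: 0.0537
```

```bash
python3 st.py
```

```text
t 11.85 pos [ 0.5396 -0.16    0.0571] yaw 0.1395 z [-0.e+00 -1.e-04 -1.e+00] q6 1.052 F [ 1.62 -0.95 -1.73] M [ 0.021 -0.339  0.131] op 0.0537
```

Call:
send_rows(
  targets=[
    [-1,[0,0,0],0.015],
    [-1,[0,0,0],0.015],
  ],
)

```text
t: 12.05
tool_pos: [0.5396, -0.1601, 0.0571]
orientation: [3.137, 0.172, -0.0]
force: [2.1, 0.1, -2.4]
opening: 0.054
```

```bash
python3 st.py
```

```text
t 12.05 pos [ 0.5396 -0.1601  0.0571] yaw 0.1095 z [-0.e+00 -2.e-04 -1.e+00] q6 1.082 F [ 2.1   0.14 -2.38] M [-0.066 -0.303  0.139] op 0.054
```

Call:
send_rows(
  targets=[
    [-1,[0,0,0],0.015],
    [-1,[0,0,0],0.015],
  ],
)

```text
t: 12.25
tool_pos: [0.5397, -0.1601, 0.0571]
orientation: [3.139, 0.125, -0.0]
force: [1.8, -1.2, -2.9]
opening: 0.0536
```

```bash
python3 st.py
```

```text
t 12.25 pos [ 0.5397 -0.1601  0.0571] yaw 0.0795 z [-0.e+00 -2.e-04 -1.e+00] q6 1.112 F [ 1.81 -1.17 -2.88] M [-0.219 -0.378  0.091] op 0.0536
```

Call:
send_rows(
  targets=[
    [-1,[0,0,0],0.015],
    [-1,[0,0,0],0.015],
  ],
)

```text
t: 12.45
tool_pos: [0.5396, -0.1601, 0.0571]
orientation: [3.14, 0.078, -0.0]
force: [1.5, -2.2, -3.6]
opening: 0.0535
```

```bash
python3 st.py
```

```text
t 12.45 pos [ 0.5396 -0.1601  0.0571] yaw 0.0495 z [-0.e+00 -3.e-04 -1.e+00] q6 1.142 F [ 1.54 -2.17 -3.65] M [-0.35  -0.392  0.079] op 0.0535
```

Call:
send_rows(
  targets=[
    [-1,[0,0.3,0],0.015],
    [-1,[0,0,0],0.015],
  ],
)

```text
t: 12.65
tool_pos: [0.5397, -0.1602, 0.0571]
orientation: [-3.141, -0.031, 0.0]
force: [1.9, -0.9, -4.0]
opening: 0.0533
```

```bash
python3 st.py
```

```text
t 12.65 pos [ 0.5397 -0.1602  0.0571] yaw 0.0195 z [-1.e-04  1.e-04 -1.e+00] q6 1.171 F [ 1.88 -0.85 -4.03] M [-0.177 -0.358  0.169] op 0.0533
```

Call:
send_rows(
  targets=[
    [-1,[0,0,0],0.01],
    [-1,[0,0,0],0.01],
  ],
)

```text
t: 12.85
tool_pos: [0.5397, -0.1603, 0.0571]
orientation: [3.142, 0.0, -0.0]
force: [1.7, -0.4, -2.4]
opening: 0.0534
```

```bash
python3 st.py
```

```text
t 12.85 pos [ 0.5397 -0.1603  0.0571] yaw 0.0001 z [-0. -0. -1.] q6 1.191 F [ 1.73 -0.38 -2.41] M [-0.172 -0.377  0.184] op 0.0534
```

Call:
send_rows(
  targets=[
    [-1,[0,0,0],0.01],
    [-1,[0,0,0],0.005],
  ],
)

```text
t: 13.05
tool_pos: [0.5397, -0.1602, 0.0571]
orientation: [3.141, -0.023, -0.0]
force: [3.0, -1.3, -3.1]
opening: 0.0538
```

```bash
python3 st.py
```

```text
t 13.05 pos [ 0.5397 -0.1602  0.0571] yaw -0.0147 z [-1.e-04 -0.e+00 -1.e+00] q6 1.206 F [ 2.97 -1.3  -3.07] M [-0.24  -0.292  0.326] op 0.0538
```

```bash
python3 - <<'E'
from h import *
m=[]
for i in range(6):
    optics.read_camera("side"); s=robot.read_state(); m.append(s["wrist_torque"][2])
print(np.round(m,3),np.mean(m),s["t"])
E
```

```text
[0.237 0.221 0.257 0.171 0.182 0.161] 0.20473558301245398 13.35
```

In motion the torque rose 0.17, 0.18, 0.33 N m, which is about 0.2 N m beyond friction. The stop is reached, so I'm releasing and rising.

Call:
send_rows(
  targets=[
    [1,[0,0,0],0],
    [1,[0,0,0],0],
    [1,[0,0,0],0],
    [1,[0,0,0],0],
    [1,[0,0,0],0],
    [1,[0,0,0],0],
    [1,[0,0,0],0],
  ],
)

```text
t: 14.05
tool_pos: [0.5397, -0.1602, 0.0571]
orientation: [-3.141, 0.022, 0.0]
force: [-0.2, -0.1, -0.9]
opening: 0.093
```

```bash
python3 st.py; python3 - <<'E'
from h import *
c=optics.read_camera("side"); zoom(c,258,165,30,10,"pics/s7.png")
E
```

```text
t 14.05 pos [ 0.5397 -0.1602  0.0571] yaw -0.0142 z [-1.e-04  1.e-04 -1.e+00] q6 1.205 F [-0.2  -0.13 -0.92] M [ 0.022 -0.026  0.013] op 0.093
```

View pics/s7.png

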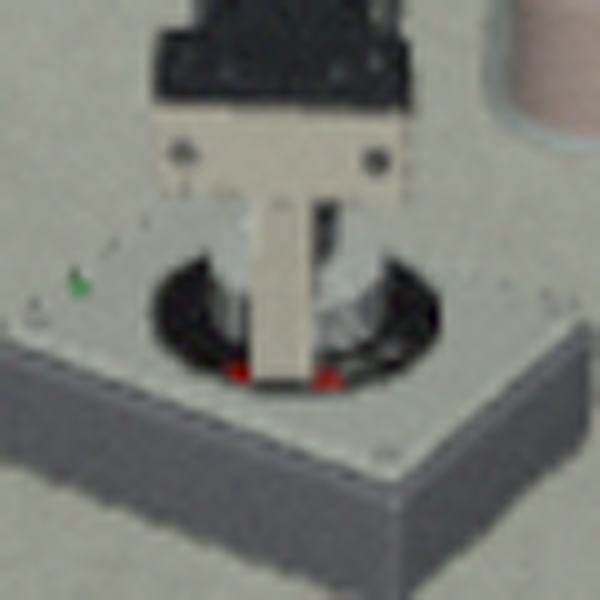

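Call:
send_rows(
  targets=[
    [1,[0,0,-10],0],
    [1,[0,0,-25],0],
    [1,[0,0,-35],0],
    [1,[0,0,-35],0],
    [-1,[0,-20,0],0],
    [-1,[6,-40,0],0],
    [-1,[6,-45,0],0],
    [-1,[6,-45,0],0],
    [-1,[6,-45,0],0],
    [-1,[6,-45,0],0],
    [-1,[6,-40,0],0],
    [-1,[0,-20,0],0],
  ],
)

```text
t: 15.3
tool_pos: [0.5802, 0.1427, 0.1631]
orientation: [-3.141, 0.019, -0.002]
force: [-0.0, -0.2, -0.3]
opening: 0.0333
```

Call:
send_rows(
  targets=[
    [-1,[0,0,0],0],
    [-1,[0,0,0],0],
    [-1,[0,0,0],0],
  ],
)

```text
t: 15.6
tool_pos: [0.58, 0.1381, 0.1625]
orientation: [3.141, -0.024, 0.0]
force: [-0.1, 0.1, 0.1]
opening: 0.0095
```

```bash
python3 st.py 0.580 0.139 0.05; python3 - <<'E'
from h import *
c=optics.read_camera("side"); zoom(c,258,165,30,10,"pics/s8.png"); zoom(c,237,225,45,6,"pics/s9.png")
E
```

```text
t 15.6 pos [0.58   0.1381 0.1625] yaw -0.015 z [ 2.e-04 -4.e-04 -1.e+00] q6 1.734 F [-0.11  0.13  0.11] M [-0.026 -0.033 -0.004] op 0.0095
tool shift mm [-1.000e-01 -9.000e-01  1.125e+02]
```

View pics/s8.png

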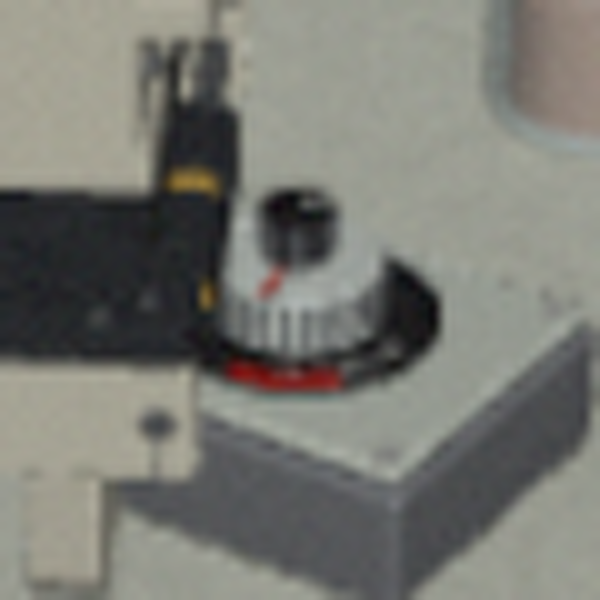

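View pics/s9.png

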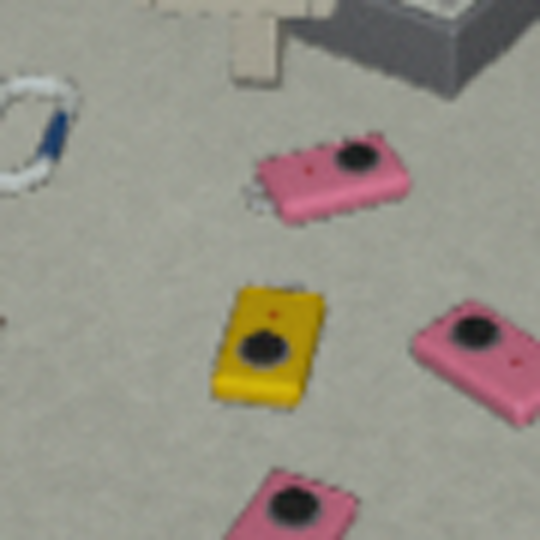

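The pointer now aims at the left part of the red arc, its end at (263,296), and the inner knob's white mark is still at about (312,200). The button is in the open at (264,348). I'll check the ring angle, then press.

```bash
python3 - <<'E'
from h import *
S=optics.read_camera("side")
b=lambda x,y:back(S,[[(x+.5)/10-.5+228,(y+.5)/10-.5+135]],.0725)[0][:2]
# pointer inner and outer
i,o=b(284,268),b(263,297); d=o-i; print(i,o,np.degrees(np.arctan2(d[1],d[0])))
ctr=np.array([.5386,-.1565]);d=o-ctr;print(np.degrees(np.arctan2(d[1],d[0])),np.hypot(*d))
E
```

```text
[ 0.54280421 -0.14864832] [ 0.54830745 -0.13149257] 72.21475020710227
68.78465029300723 0.026825477727486575
```

Call:
send_rows(
  targets=[
    [-1,[0,-1,40],0],
    [-1,[0,0,40],0],
    [-1,[0,0,24],0],
    [-1,[0,0,10],0],
    [-1,[0,0,5],0],
    [-1,[0,0,0],0],
    [-1,[0,0,0],0],
  ],
)

```text
t: 16.4
tool_pos: [0.5814, 0.1402, 0.045]
orientation: [-3.141, 0.023, -0.004]
force: [-0.1, -0.0, 0.8]
opening: 0.0003
```

```bash
python3 st.py 0.580 0.139 0.02; python3 - <<'E'
from h import *
c=optics.read_camera("side"); zoom(c,237,225,30,10,"pics/s10.png")
c=optics.read_camera("top"); zoom(c,221,196,30,10,"pics/t10.png")
E
```

```text
t 16.4 pos [0.5814 0.1402 0.045 ] yaw -0.0144 z [ 2.8e-03  4.0e-04 -1.0e+00] q6 1.736 F [-0.13 -0.    0.79] M [ 0.029 -0.027  0.024] op 0.0003
tool shift mm [-1.4  1.3 25. ]
```

View pics/s10.png

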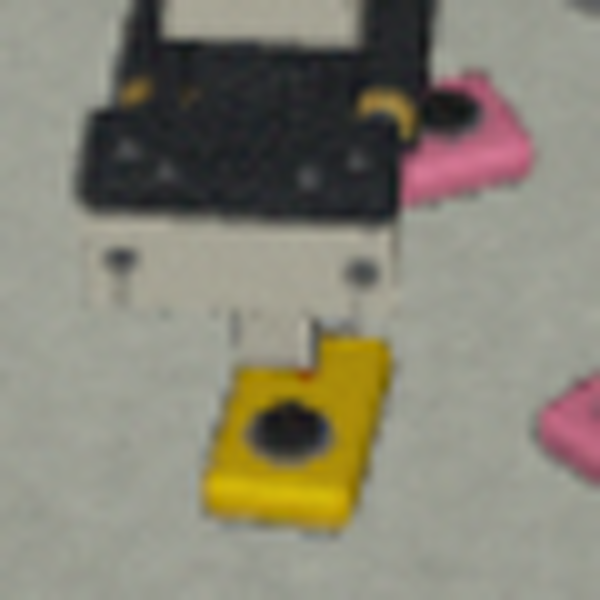

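```bash
python3 - <<'E'
from h import *
c=optics.read_camera("side")
s=robot.read_state()["tool_pos"];print(s)
for p in ([.58,.139,.02],[.58,.139,.045],[.5875,.1565,.045],[.5725,.1565,.045],[.58,.1565,.045]): print(p,(proj(c,p)-[207,195])*10)
E
```

```text
[0.58109755 0.14035674 0.04473259]
[0.58, 0.139, 0.02] [[288.64888647 418.68260382]]
[0.58, 0.139, 0.045] [[287.76914801 343.21031396]]
[0.5875, 0.1565, 0.045] [[251.72831583 387.48325977]]
[0.5725, 0.1565, 0.045] [[311.96493189 390.21055148]]
[0.58, 0.1565, 0.045] [[281.83695122 388.84536205]]
```

View pics/t10.png

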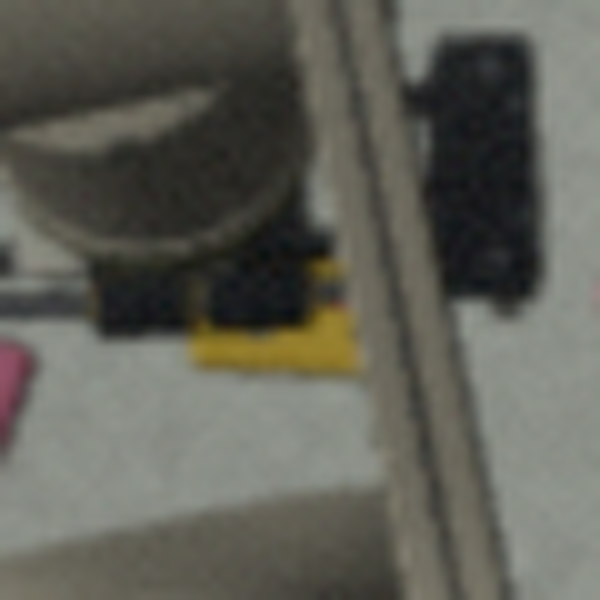

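```bash
python3 - <<'E'
from h import *
c=optics.read_camera("side"); zoom(c,236,234,16,18,"pics/s11.png")
print((proj(c,[[.58,.148,.045],[.58,.143,.02],[.5725,.148,.045],[.5875,.148,.045]])-[220,218])*18)
c=optics.read_camera("side"); zoom(c,236,234,16,18,"pics/s11.png")
E
```

```text
[[278.52900049 245.7471682 ]
 [283.18717447 358.38869792]
 [332.4074272  248.17545083]
 [224.68499671 243.32418569]]
```

View pics/s11.png

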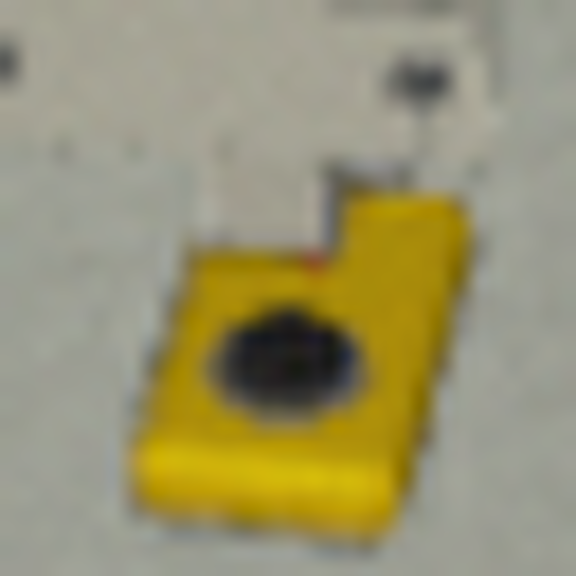

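The finger is about 2 mm to the +x side of the button centre, seen as 268 against 286 at 7 px/mm. I'll correct that and lower.

Call:
send_rows(
  targets=[
    [-1,[-2,0,10],0],
    [-1,[0,0,8],0],
    [-1,[0,0,3],0],
    [-1,[0,0,1],0],
    [-1,[0,0,1],0],
    [-1,[0,0,0],0],
  ],
)

```text
t: 17.25
tool_pos: [0.578, 0.1402, 0.0202]
orientation: [-3.141, 0.022, 0.0]
force: [-0.8, -0.0, 1.6]
opening: 0.0006
```

```bash
python3 st.py
```

```text
t 17.25 pos [0.578  0.1402 0.0202] yaw -0.0142 z [-1.e-04  0.e+00 -1.e+00] q6 1.737 F [-0.83 -0.01  1.6 ] M [0.041 0.273 0.008] op 0.0006
```

Call:
send_rows(
  targets=[
    [-1,[0,0,1],0],
    [-1,[0,0,1],0],
    [-1,[0,0,0],0],
  ],
)

```text
t: 17.55
tool_pos: [0.5783, 0.1403, 0.0184]
orientation: [-3.141, 0.022, -0.001]
force: [-1.4, -0.2, 3.2]
opening: 0.0005
```

```bash
python3 st.py
```

```text
t 17.55 pos [0.5783 0.1403 0.0184] yaw -0.0142 z [ 7.e-04  1.e-04 -1.e+00] q6 1.737 F [-1.41 -0.19  3.16] M [ 0.023  0.187 -0.036] op 0.0005
```

Call:
send_rows(
  targets=[
    [-1,[0,0,1],0],
    [-1,[0,0,0.7],0],
    [-1,[0,0,0],0],
  ],
)

```text
t: 17.85
tool_pos: [0.5784, 0.1403, 0.0173]
orientation: [-3.141, 0.022, -0.001]
force: [-2.5, -0.2, 7.4]
opening: 0.0007
```

```bash
python3 st.py
```

```text
t 17.85 pos [0.5784 0.1403 0.0173] yaw -0.0142 z [ 8.e-04  1.e-04 -1.e+00] q6 1.737 F [-2.5  -0.19  7.4 ] M [-0.063  0.591  0.03 ] op 0.0007
```

Call:
send_rows(
  targets=[
    [-1,[-0.3,0,0.5],0],
    [-1,[0,0,0],0],
    [-1,[0,0,0],0],
  ],
)

```text
t: 18.15
tool_pos: [0.5784, 0.1403, 0.0172]
orientation: [-3.141, 0.022, -0.002]
force: [-4.1, -0.9, 11.0]
opening: 0.0005
```

```bash
python3 st.py
```

```text
t 18.15 pos [0.5784 0.1403 0.0172] yaw -0.0142 z [ 1.4e-03  1.0e-04 -1.0e+00] q6 1.737 F [-4.05 -0.86 10.96] M [-0.127  0.715 -0.031] op 0.0005
```

The force is 11 N and the tip has stopped descending, so the button is fully down. Letting go.

Call:
send_rows(
  targets=[
    [-1,[0,0,-1],0],
    [-1,[0,0,-3],0],
    [-1,[0,0,-10],0],
    [-1,[0,0,-25],0],
    [-1,[0,0,-40],0],
    [-1,[0,0,-40],0],
    [-1,[-30,0,-20],0],
    [-1,[-40,0,0],0],
    [-1,[-40,0,0],0],
    [-1,[-30,0,0],0],
    [-1,[0,0,0],0],
    [-1,[0,0,0],0],
  ],
)

```text
t: 19.35
tool_pos: [0.4376, 0.1423, 0.1555]
orientation: [-3.141, 0.022, -0.002]
force: [0.4, 0.1, -0.5]
opening: 0.0006
```

```bash
python3 st.py; python3 - <<'E'
from h import *
c=optics.read_camera("side"); zoom(c,245,195,64,6,"pics/s12.png"); zoom(c,258,165,30,10,"pics/s13.png")
E
```

```text
t 19.35 pos [0.4376 0.1423 0.1555] yaw -0.0138 z [ 1.3e-03  2.0e-04 -1.0e+00] q6 1.788 F [ 0.39  0.07 -0.51] M [0.087 0.036 0.032] op 0.0006
```

View pics/s12.png

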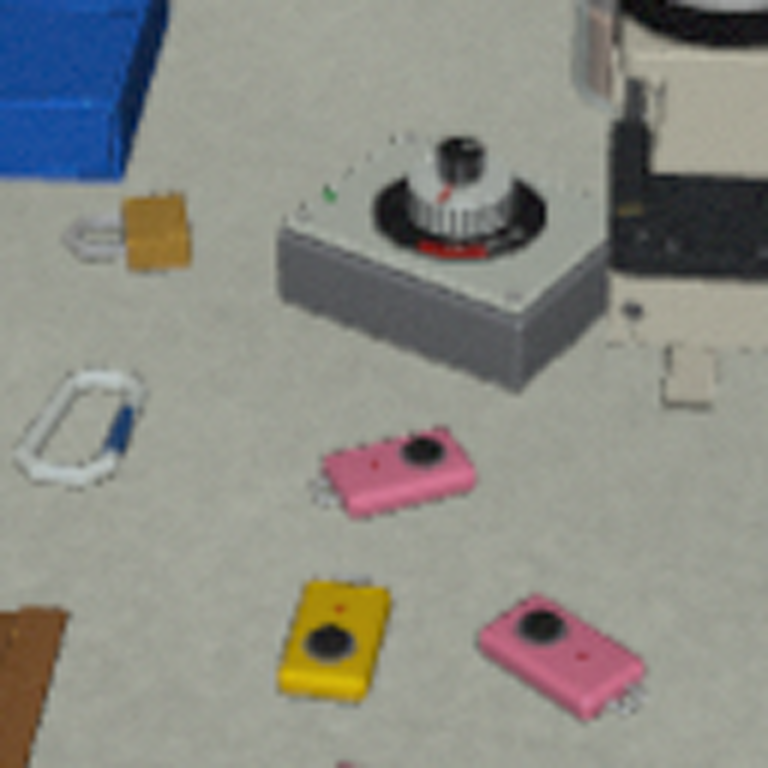

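View pics/s13.png

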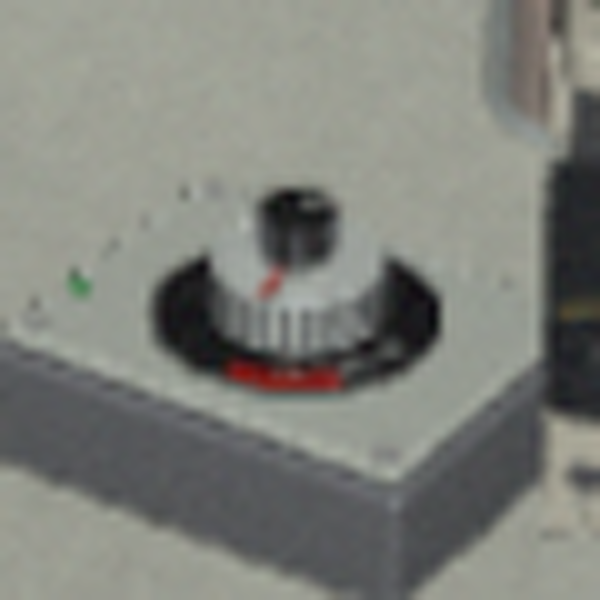

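The ring pointer is still at (263,296) and the inner mark at (312,200). The remote's button is at full-frame (236,238), where it was before the press, and nothing is being touched. Handing in.

```bash
python3 -c "
from plant import ticket
print(ticket.close_job())"
```

```text
the job is handed in; nothing more can be done
None
```

The ring is resting against its soft end stop and the yellow remote's button has been pressed fully and let go. I handed the job in at about 19.4 s of the 67 s allowed.

- **Ring:** I gripped it at 25 N, eased to 15 N, and turned it clockwise about 1.3 rad in small steps. The wrist torque stayed at about 0.08–0.17 N m (friction) until the end, then rose to 0.33 N m, roughly 0.2 N m past friction. I stopped and released there.
- **Ring afterwards:** From the pictures the ring is about 1.39 rad clockwise of the plate, inside the red arc. It looked the same just after release and just before hand-in.
- **Button:** I pressed with shut fingers to about 11 N, with the tip stopped at about 17 mm above the ledge, then let go. The remote's image position did not change.
- **Inner knob and the rest:** The inner knob's white mark looked unmoved. The padlock, carabiner and the two pink remotes in the final side view looked undisturbed. I did not take a closing picture of the tiffin, jar or torch, but the arm worked clear of them.

**Weaker checks:**
- The 0.33 N m is a single noisy reading. Held still afterwards, the torque averaged 0.20 N m and drifted from 0.24 to 0.16 N m, so the final pressing torque is only known roughly.
- The pointer in the pictures showed about 1.22 rad of turn, against 1.30 rad from the wrist. That is within what I can measure at that resolution.

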